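# Seat the specimen carousel on its drive pin

### The arm

A 7-joint arm with a two-finger parallel gripper is mounted at the origin on the work surface. World frame = base frame: x ahead of the robot, y to its left, z up, the work surface at z = 0. Lengths are in m, angles in rad, forces in N, time in s.
With the tool pointing down it reaches from about 0.4 to 0.85 m from the base axis. Payload 4.4 kg.
Tool frame: the origin (TCP) lies between the finger pads; the fingertips stand 22 mm ahead of it and the grasp point (between the pads) lies 3 mm ahead of it; x points along the fingers, z is the direction in which the jaws open and shut, and the axes are right-handed (so a half turn about x gives the same grasp; the last joint's range is limited). The gripper opens to 94 mm and grips with 3 to 60 N. Pads are 16 mm wide; open, the fingers measure 119 mm over their backs; the gripper's body (75 mm by 177 mm) begins 78 mm behind the grasp point.
Start: joints at [-1.276, 0.628, 0.038, 1.517, -0.027, 0.996, -0.02], TCP at [0.229, 0.608, 0.227] pointing down, gripper open.
Joint ranges: [-3.06, 3.06], [-0.37, 2.12], [-1.25, 1.32], [0.18, 2.47], [-1.1, 4.24], [0.23, 1.98], [-2.94, 2.94]. Speed limits (rad/s): [2.57, 2.57, 3.14, 3.14, 3.14, 3.14, 3.14].

### API

Orientations are given as a rotation vector (axis times angle).
In Python, from cell import env, vision, workorder gives the robot as it stands.
- The arm moves only by the tool jog_arm, never from a script. Its arguments are lists of equal length, an entry for each row: "rotation": the turn, a rotation vector about the tool's x, y, z each as a share of 30 degrees, from -1 to 1, a list of three; "dp": the shift along the tool's x, y, z each as a share of 0.3 m, from -1 to 1, a list of three; "fingers": the gripper command: -1 is shut, 1 is fully open, values between are in proportion. A call has 1 to 20 rows; each row is the pose to reach, as a shift and turn from the pose commanded when the call began, along the tool's axes at that moment; what a row does not reach only later rows make up. A row lasts 1/8 s, in which the tool goes at most 62.5 mm and 10.7 degrees, less where a joint would pass 70% of its speed; a pose out of reach is approached as far as the arm can. A call with a number of a shift or a turn outside -1 to 1 is refused whole. A call with a gripper value outside its range is refused whole. The fingers move at their own pace and stop on an object; "squeeze" is the grip in N (left out, the last holds). Time passes only in rows, so rows that repeat a pose let the fingers close. It gives the time, the measured TCP pose, the force and the opening at its end, in the units of the state.
- env.get_obs(): the state, without advancing time (a new reading comes with each control period).
- vision.get_image(name): name is "scene" or "top" or "wrist"; returns a dict with "color" (400x640x3 uint8, red, green, blue), "depth" (400x640 float32, m along the optical axis (not along the pixel's ray), 0 where there is no reading), "K" (3x3 intrinsics, pixels), "world_from_camera" (4x4, takes a point from camera to world coordinates); the wrist camera has in their place "T_tool_cam" (4x4, takes a point from camera to tool coordinates, whose origin is the TCP and whose axes are the tool frame's). Camera axes: x right, y down, z forward; pixel columns grow to the right and rows downward; lengths in m; the calibration is good to about 2 mm. A picture is of the moment at which its call begins: read the wrist's pose just before it.
- workorder.finish_job(): hands the job in, once; it reports no verdict.
The state is a dict: "t": time; "joints": joint angles; "qvel": joint speeds; "tau": joint torques, N m; "ee_pos": TCP position; "tcp_rot": TCP orientation; "force": force on the tool from outside, world axes, zero at the start; "ft_torque": the same for the moment, N m; "gripper_width": opening from 0.0 (shut) to 1.0 (fully open).
Only numpy, scipy, OpenCV 4.12 (cv2) and the standard library are available. Lean on these libraries where they do the work, as an engineer would, in place of code of your own. Each camera call takes 0.05 s, during which the arm holds its last target. There are 200 camera calls.

### The job

The white carousel of the specimen turner sits loose and high on its spindle, with its notch away from the brass drive pin. Using a fingertip against one of its blue fins, push the carousel round until the notch in its rim is over the pin, then press down on its middle until it is level and fully home with the pin in the notch, and move clear. Do not lift the carousel, and leave everything else on the bench where it is.

Things in the scene. Friction and masses are not known exactly. Their poses are not given: they have to be found in the camera images.
- turner: The fixed slate-grey housing of the specimen turner, 190 x 190 mm and 30 mm tall, standing on the bench. Origin: centre of its underside, on the vertical spindle axis; z up. Its x axis points from the spindle axis towards the drive pin. A hidden 23 mm spindle on the axis centres the carousel.
- pin (a point): Point on top of the brass drive pin, 72 mm from the spindle axis, 74.5 mm above the housing's underside. The pin is a fixed radial key with a rounded top, 8 mm wide, from 66 to 94 mm from the axis, so its outer part always shows beyond the carousel's rim.
- carousel: Loose white disc, 160 mm across, 6 mm thick, 0.35 kg, on the hidden spindle. Origin: on its axis, 36 mm below the disc's top face; x axis points through the notch, z up. At first the origin is 46 mm above the turner's origin, the disc's underside 1.5 mm above the pin. It turns either way with under 2 N at a fin and stays where left. Seated, it is 8 mm lower: origin 38 mm above the turner's.
- notch (a point): Middle of the notch in the carousel's rim, at the height of the top face, 72 mm from the carousel's axis. The notch is 14 mm wide, open at the rim and 18 mm deep radially, cut right through, with a red stripe along each side.
- hub (a point): Top centre of the carousel's flat grey hub, the place to press: 44 mm across, 6 mm above the disc's top face, on the axis. With the notch over the pin, about 8 N down pushes a stiff collar (friction, no spring back) 8 mm to a rigid seat; otherwise the disc lands on the pin and stays high or tilted.
- fin0 (a point): Top middle of a blue fin standing on the carousel, 60 degrees anticlockwise (from above) from the notch, 56 mm from the axis. Each fin is a radial plate, 30 mm long (41 to 71 mm from the axis), 8 mm thick, 26 mm tall above the disc's top face.
- fin1 (a point): The same for the fin opposite the notch (180 degrees from it).
- fin2 (a point): The same for the fin 60 degrees clockwise from the notch.
- specimen_jar: Clear jar with a yellow lid, 56 mm across, 65 mm tall, standing beside the turner; leave it. Origin: centre of its underside.
- jar_lid: Flat white jar lid, 84 mm across, 11 mm tall, lying on the other side of the turner; leave it. Origin: centre of its underside.
- cassette_pink: Pink tissue cassette, 40 x 28 x 6 mm, lying in front of the turner; leave it. Origin: centre of its underside.
- cassette_green: Green tissue cassette, 40 x 28 x 6 mm, lying in front of the turner; leave it. Origin: centre of its underside.
- marker: White and red marker pen, 126 mm long, 15 mm thick, lying on the bench; leave it. Origin: below its middle.
- tablet: White tablet computer, 170 x 240 x 8 mm, lying to the robot's right; leave it. Origin: centre of its underside.
- forceps: Steel forceps, 125 mm long, 4 mm thick, lying to the robot's left; leave them. Origin: below their middle.
There are look-alikes about, which are no part of the job. What is shaped like the carousel but green is not meant.

How it is judged:
By the outcome, as a careful person would: the job done as asked, in the order asked, and still so for the second after the job is handed in, with the robot touching nothing.
It also fails if it takes over 53 s, if anything falls off the work surface, if the arm or the gripper's body presses on something with over 40 N, if the wrist force passes 120 N, or if a joint passes its speed limit or range.

## Working session

There is one attempt and no reset: what is moved stays moved. The work goes in short steps, Python scripts to look and compute and a tool call to move; the robot and the scene stay as the last step left them, time stands still between calls to the robot, and variables do not carry over. Pictures are saved under pics/ and viewed, and the job is handed in when it is done.

Besides the shell and the picture viewer there is one more tool, called after "Request:" by a JSON object that holds its "op" and its "data". jog_arm: Moves the arm, as the interface text tells. Shift numbers are shares of 0.3 m and turn numbers shares of 30 degrees, none past 1 either way. Its arguments: {"type":"object","properties":{"rotation":{"type":"array"},"dp":{"type":"array"},"fingers":{"type":"array"},"squeeze":{"type":"number"}},"required":["rotation","dp","fingers"]}

```bash
ls; mkdir -p pics; python3 - <<'E'
from cell import env, vision
import cv2,numpy as np
o=env.get_obs();print({k:np.round(v,3) for k,v in o.items()})
for n in("scene","top"):
    d=vision.get_image(n);np.savez(f"pics/{n}0.npz",**d);cv2.imwrite(f"pics/{n}0.png",d["color"][...,::-1]);print(n,d["K"],d["world_from_camera"].round(3))
E
```

```text
pics
{'t': np.float64(0.0), 'joints': array([-1.276,  0.629,  0.038,  1.518, -0.027,  0.996, -0.02 ]), 'qvel': array([-0.002,  0.001, -0.   , -0.002, -0.   , -0.   , -0.   ]), 'tau': array([ 0.0000e+00, -5.4974e+01,  1.1430e+00, -1.8664e+01, -5.2000e-02,
        2.4000e-02,  0.0000e+00]), 'ee_pos': array([0.229, 0.608, 0.227]), 'tcp_rot': array([-0.941,  1.36 ,  0.939]), 'force': array([0.084, 0.072, 0.077]), 'ft_torque': array([0.031, 0.016, 0.007]), 'gripper_width': np.float64(1.002)}
scene [[452.82071429   0.         323.1870994 ]
 [  0.         452.82071429 195.2074931 ]
 [  0.           0.           1.        ]] [[ 0.462  0.55  -0.696  1.435]
 [ 0.887 -0.276  0.37  -0.581]
 [ 0.012 -0.789 -0.615  0.942]
 [ 0.     0.     0.     1.   ]]
top [[365.21414125   0.         319.07947452]
 [  0.         365.21414125 195.53868923]
 [  0.           0.           1.        ]] [[-0.015 -0.984  0.179  0.337]
 [-1.     0.016  0.002 -0.048]
 [-0.005 -0.179 -0.984  1.008]
 [ 0.     0.     0.     1.   ]]
```

View pics/top0.png

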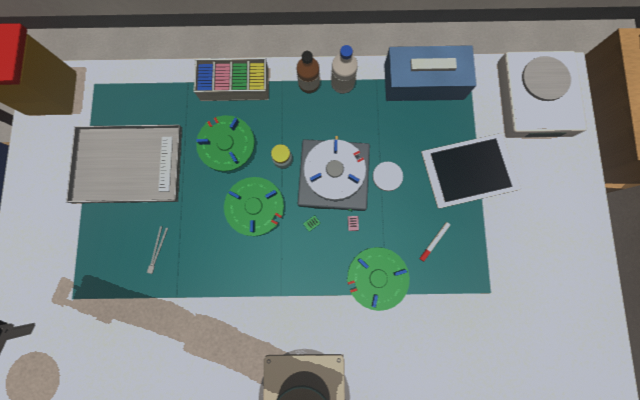

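View pics/scene0.png

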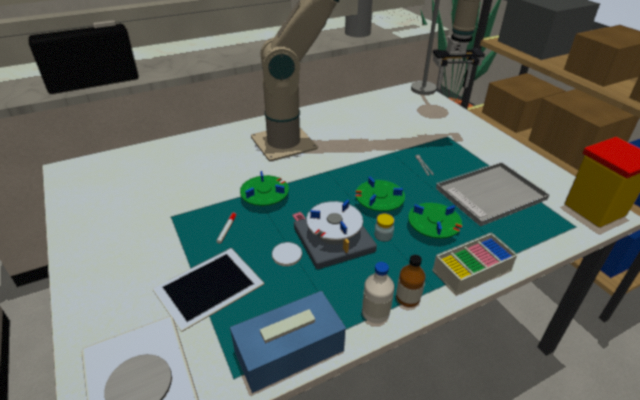

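The top view shows the white carousel at about (335,169) on the slate housing. Its notch stripes are near (360,157) and the brass pin near (336,139). The look-alikes are the green discs at (225,143), (254,206) and (378,279), and the white jar lid at (388,176). I choose (335,169), the only white disc with fins and a housing.

```bash
cat > h.py <<'E'
import numpy as np,cv2
def ray(d,uv,z,T=None):
    T=d["world_from_camera"] if T is None else T
    r=T[:3,:3]@np.linalg.solve(d["K"],[uv[0],uv[1],1.]);c=T[:3,3]
    return c+r*(z-c[2])/r[2]
def blobs(m,amin=4):
    n,l,s,c=cv2.connectedComponentsWithStats(m.astype(np.uint8));return [(c[i],s[i,4]) for i in range(1,n) if s[i,4]>=amin]
E
python3 - <<'E'
from h import *
d=dict(np.load("pics/top0.npz"));im=d["color"]
c=im[120:220,285:385];cv2.imwrite("pics/crop0.png",cv2.resize(c[...,::-1],None,fx=6,fy=6,interpolation=cv2.INTER_CUBIC))
hsv=cv2.cvtColor(im,cv2.COLOR_RGB2HSV);H,S,V=[hsv[...,i].astype(int) for i in range(3)]
R=np.zeros(H.shape,bool);R[125:215,295:370]=1
for n,m,z in(("blue",(H>105)&(H<130)&(S>120)&(V>60),.105),("red",((H<6)|(H>172))&(S>90),.082),("brass",(H>12)&(H<28)&(S>100),.0745),("white",(S<40)&(V>150),.082)):
    for b,a in blobs(m&R): print(n,b.round(1),a,ray(d,b,z).round(4))
# dark housing + disc depth
zs=d["depth"][169,335];print(zs, (d["world_from_camera"]@np.r_[np.linalg.solve(d["K"],[335,169,1])*zs,1])[:3])
w=((S<60)&(V>130)&R).astype(np.uint8)
cs,_=cv2.findContours(w,0,1);k=max(cs,key=cv2.contourArea)
p=np.array([ray(d,q[0],.082)[:2] for q in cv2.convexHull(k)],np.float32);print(cv2.minEnclosingCircle(p),cv2.fitEllipse(p))
E
```

```text
blue [335.3 145.6] 26 [ 0.6317 -0.0894  0.105 ]
blue [315.3 176.6] 38 [ 0.5506 -0.0367  0.105 ]
blue [353.3 177.8] 40 [ 0.5458 -0.133   0.105 ]
red [356.4 152.4] 14 [ 0.6197 -0.1456  0.082 ]
red [360.4 159.4] 14 [ 0.6004 -0.1554  0.082 ]
brass [336.5 137. ] 6 [ 0.6655 -0.0945  0.0745]
white [333.6 169.2] 2373 [ 0.575  -0.0845  0.082 ]
0.9456704 [ 0.57362795 -0.08784858  0.08932818]
((0.577521800994873, -0.08605731278657913), 0.08207245916128159) ((0.5774503946304321, -0.08657296746969223), (0.16014151275157928, 0.16323089599609375), 9.804240226745605)
```

View pics/crop0.png

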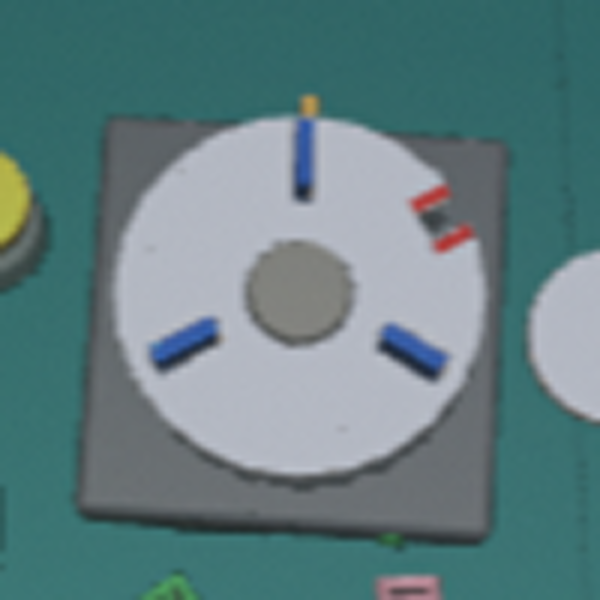

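The crop confirms the choice. The centre is at about (0.577,-0.0865), the pin azimuth is about -5°, and the notch is at about -63°. That calls for roughly +58° anticlockwise. Next I plan the approach to fin2, pushing from its clockwise side.

```bash
cat >> h.py <<'E'
from scipy.spatial.transform import Rotation as Ro
C=np.array([.577,-.0865])
def to_tool(o,p,R=None):
    """dp and rotation shares for world target p, rotation R"""
    A=Ro.from_rotvec(o["tcp_rot"]);dp=A.inv().apply(np.asarray(p)-o["ee_pos"])/.3
    return dp.round(3),(None if R is None else (np.degrees((A.inv()*R).as_rotvec())/30).round(3))
def down(yaw):  # tool x down, tool z at world azimuth yaw(deg)
    z=np.array([np.cos(np.radians(yaw)),np.sin(np.radians(yaw)),0]);x=np.array([0,0,-1.]);return Ro.from_matrix(np.c_[x,np.cross(z,x),z])
def pushpose(th,t,r=56,c=C):  # fin azimuth th, block centre t mm clockwise of fin
    a=np.radians(th);return c+(r*np.array([np.cos(a),np.sin(a)])+t*np.array([np.sin(a),-np.cos(a)]))/1000
E
python3 - <<'E'
from h import *
from cell import env,vision
o=env.get_obs();A=Ro.from_rotvec(o["tcp_rot"]).as_matrix();print(A.round(3), "z az",np.degrees(np.arctan2(A[1,2],A[0,2])))
for n,th in(("f0",-3),("f1",117.5),("f2",-123)):
  p=pushpose(th,24);print(n,p)
  for y in(th,th+180,th+90,th-90): print(y,to_tool(o,[*p,.2],down(y)))
w=vision.get_image("wrist");print(w["T_tool_cam"].round(3),w["K"])
E
```

```text
[[-0.001 -0.936  0.353]
 [-0.002  0.353  0.936]
 [-1.     0.    -0.002]] z az 69.32754149950082
f0 [ 0.63166719 -0.11339792]
-3 (array([ 0.092, -2.104, -1.775]), array([ 2.411e+00, -3.000e-03,  2.000e-03]))
177 (array([ 0.092, -2.104, -1.775]), array([-3.589e+00, -2.000e-03, -3.000e-03]))
87 (array([ 0.092, -2.104, -1.775]), array([-0.589, -0.003, -0.001]))
-93 (array([ 0.092, -2.104, -1.775]), array([ 5.411e+00, -1.000e-03,  4.000e-03]))
f1 [ 0.57243034 -0.02574543]
117.5 (array([ 0.091, -1.816, -1.571]), array([-1.606e+00, -3.000e-03, -1.000e-03]))
297.5 (array([ 0.091, -1.816, -1.571]), array([ 4.394e+00, -2.000e-03,  4.000e-03]))
207.5 (array([ 0.091, -1.816, -1.571]), array([-4.606e+00, -1.000e-03, -4.000e-03]))
27.5 (array([ 0.091, -1.816, -1.571]), array([ 1.394e+00, -3.000e-03,  1.000e-03]))
f2 [ 0.52637212 -0.12039421]
-123 (array([ 0.092, -1.783, -1.921]), array([-5.589e+00, -0.000e+00, -5.000e-03]))
57 (array([ 0.092, -1.783, -1.921]), array([ 0.411, -0.003,  0.   ]))
-33 (array([ 0.092, -1.783, -1.921]), array([ 3.411e+00, -2.000e-03,  3.000e-03]))
-213 (array([ 0.092, -1.783, -1.921]), array([-2.589e+00, -3.000e-03, -2.000e-03]))
[[-0.001 -0.287  0.958 -0.156]
 [ 0.    -0.958 -0.287  0.084]
 [ 1.    -0.     0.001  0.   ]
 [ 0.     0.     0.     1.   ]] [[285.76554946   0.         319.34012816]
 [  0.         285.76554946 196.83866493]
 [  0.           0.           1.        ]]
```

Request:
{"op": "jog_arm", "data": {"rotation": [[0.3, 0, 0], [0.6, 0, 0], [1, 0, 0], [1, 0, 0], [1, 0, 0], [1, 0, 0], [1, 0, 0], [1, 0, 0], [1, 0, 0], [1, 0, 0]], "dp": [[0, -0.1, -0.08], [0, -0.25, -0.2], [0, -0.4, -0.33], [0, -0.55, -0.46], [0, -0.7, -0.59], [0, -0.85, -0.72], [0, -0.95, -0.8], [0, -1, -0.85], [0, -1, -0.85], [0, -1, -0.85]], "fingers": [-1, -1, -1, -1, -1, -1, -1, -1, -1, -1], "squeeze": 10}}

```text
t: 1.4
ee_pos: [0.4195, 0.2649, 0.2274]
tcp_rot: [-0.538, 1.503, 0.539]
force: [0.7, 0.4, 0.6]
gripper_width: 0.006
```

```bash
python3 - <<'E'
from h import *
from cell import env
o=env.get_obs();print(o["t"],o["ee_pos"],o["gripper_width"],o["joints"].round(2))
print(to_tool(o,[*pushpose(-3,26),.2],down(-3)))
E
```

```text
1.4 [0.41949749 0.26487204 0.22737763] 0.00620469770234691 [-0.76  0.42  0.2   1.94 -0.11  0.79  0.19]
(array([ 0.09 , -1.428, -0.258]), array([ 1.413, -0.   , -0.002]))
```

Request:
{"op": "jog_arm", "data": {"rotation": [[0.3, 0, 0], [0.6, 0, 0], [0.9, 0, 0], [1, 0, 0], [1, 0, 0], [1, 0, 0], [1, 0, 0], [1, 0, 0]], "dp": [[0, -0.1, -0.02], [0, -0.25, -0.04], [0, -0.45, -0.08], [0, -0.65, -0.12], [0, -0.85, -0.16], [0, -1, -0.18], [0, -1, -0.18], [0, -1, -0.18]], "fingers": [-1, -1, -1, -1, -1, -1, -1, -1]}}

```text
t: 2.4
ee_pos: [0.568, -0.0003, 0.227]
tcp_rot: [-0.129, 1.568, 0.131]
force: [0.5, -0.4, 0.9]
gripper_width: 0.007
```

```bash
cat >> h.py <<'E'
def wrist(name):
    from cell import env,vision
    o=env.get_obs();d=dict(vision.get_image("wrist"));M=np.eye(4);M[:3,:3]=Ro.from_rotvec(o["tcp_rot"]).as_matrix();M[:3,3]=o["ee_pos"]
    d["world_from_camera"]=M@d["T_tool_cam"];cv2.imwrite(f"pics/{name}.png",d["color"][...,::-1]);np.savez(f"pics/{name}.npz",**d);return o,d
def measure(d,dz=0.,box=None):
    hsv=cv2.cvtColor(d["color"],cv2.COLOR_RGB2HSV);H,S,V=[hsv[...,i].astype(int) for i in range(3)]
    for n,m,z in(("blue",(H>105)&(H<130)&(S>120)&(V>60),.108-dz),("red",((H<6)|(H>172))&(S>90)&(V>80),.082-dz),("brass",(H>12)&(H<28)&(S>100),.0745),("grey",(S<45)&(V>90)&(V<150),.088-dz)):
        for b,a in blobs(m,40):
            p=ray(d,b,z)[:2]
            if np.linalg.norm(p-C)<.11: print(n,b.round(1),a,p.round(4),"az",np.degrees(np.arctan2(*(p-C)[::-1])).round(1),"r",np.linalg.norm(p-C).round(4))
E
python3 - <<'E'
from h import *
o,d=wrist("w1");print(o["t"],o["ee_pos"]);measure(d)
print(to_tool(o,[*pushpose(-3,26),.2],down(-3)))
E
```

```text
2.4 [ 5.68024685e-01 -3.34371244e-04  2.26966913e-01]
blue [297.5 222.7] 228 [ 0.5503 -0.0296] az 115.1 r 0.0628
blue [361.6 276.6] 332 [ 0.6287 -0.0808] az 6.3 r 0.052
brass [384.2 272.4] 54 [ 0.6638 -0.0904] az -2.5 r 0.0869
brass [314.5 329.3] 223 [ 0.593  -0.1876] az -81.0 r 0.1024
brass [324.4 330. ] 219 [ 0.606  -0.1866] az -73.8 r 0.1042
grey [292.5 188.8] 2534 [ 5.391e-01 -2.000e-04] az 113.7 r 0.0943
grey [381.7 230.3] 302 [ 0.6441 -0.0313] az 39.4 r 0.0869
grey [246.7 255.4] 435 [ 0.4982 -0.0873] az -179.4 r 0.0788
grey [307.4 258.2] 808 [ 0.5675 -0.0794] az 143.0 r 0.0118
grey [331.  258.7] 736 [ 0.5945 -0.0755] az 32.1 r 0.0206
grey [272.5 283. ] 40 [ 0.5317 -0.1185] az -144.8 r 0.0555
(array([ 0.089, -0.413,  0.146]), array([ 0.415, -0.002, -0.003]))
```

View pics/w1.png

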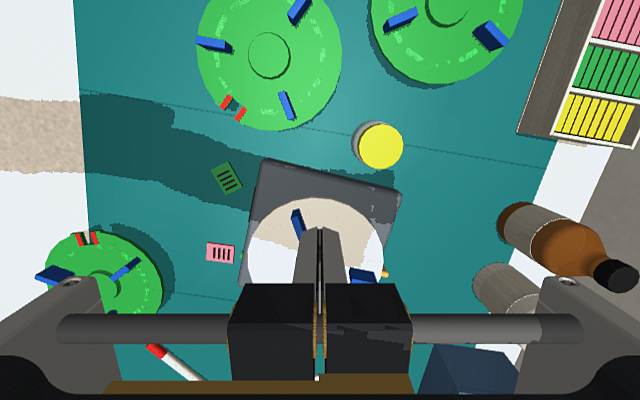

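The wrist view shows the carousel partly hidden behind the fingers (disc centre about (320,260)). I'll move over to its right side, where the camera sees it clear.

Request:
{"op": "jog_arm", "data": {"rotation": [[0.2, 0, 0], [0.415, 0, 0], [0.415, 0, 0], [0.415, 0, 0], [0.415, 0, 0], [0.415, 0, 0]], "dp": [[0, -0.15, -0.02], [0, -0.3, -0.03], [0, -0.5, -0.05], [0, -0.63, -0.07], [0, -0.63, -0.07], [0, -0.63, -0.07]], "fingers": [-1, -1, -1, -1, -1, -1]}}

```text
t: 3.2
ee_pos: [0.5787, -0.1895, 0.2272]
tcp_rot: [0.042, 1.571, -0.039]
force: [-0.4, 0.1, 0.4]
gripper_width: 0.005
```

```bash
python3 - <<'E'
from h import *
o,d=wrist("w2");print(o["t"],o["ee_pos"]);measure(d)
print(to_tool(o,[*pushpose(-3,26),.2],down(-3)))
E
```

```text
3.2 [ 0.5787012  -0.18948845  0.22720049]
blue [279.6  32.7] 355 [ 0.5525 -0.0387] az 117.1 r 0.0537
blue [373.1  91.7] 305 [ 0.6329 -0.0906] az -4.2 r 0.0561
blue [284.  144.2] 253 [ 0.5481 -0.1335] az -121.6 r 0.0552
red [355.3 149.4] 97 [ 0.619  -0.1453] az -54.4 r 0.0723
red [337.8 159.3] 96 [ 0.6004 -0.1548] az -71.1 r 0.0722
brass [398.   96.5] 66 [ 0.6643 -0.0948] az -5.4 r 0.0877
grey [246.5  20.7] 1230 [ 0.521  -0.0225] az 131.2 r 0.085
grey [383.8  27.3] 1392 [ 0.6462 -0.0344] az 37.0 r 0.0866
grey [369.  155.8] 1283 [ 0.6324 -0.1518] az -49.7 r 0.0857
grey [273.9 167.3] 43 [ 0.5329 -0.1588] az -121.4 r 0.0847
grey [315.2 185.3] 62 [ 0.575  -0.1804] az -91.2 r 0.0939
(array([0.091, 0.256, 0.163]), array([ 0.002, -0.001, -0.004]))
```

View pics/w2.png

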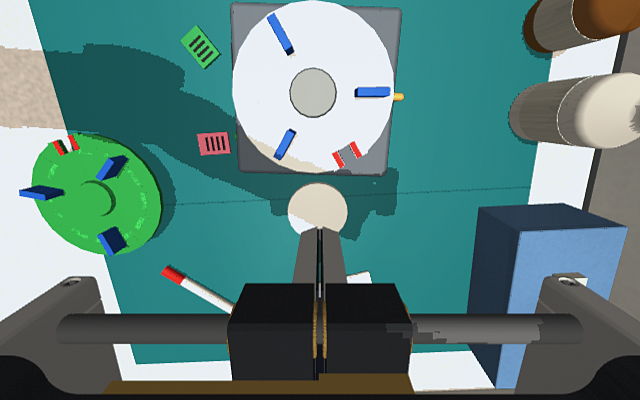

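The wrist view shows the fins at (373,92), (280,33) and (284,144), the red stripes at (355,149) and (338,159), and the pin at (398,97). This agrees with the top view to within 2 mm: radii 56 and 72 mm, notch at -62.6°, pin at -5.2°. A turn of about +57.5° is needed. I now descend on fin0's clockwise side.

Request:
{"op": "jog_arm", "data": {"rotation": [[0, 0, 0], [0, 0, 0], [0, 0, 0], [0, 0, 0], [0, 0, 0], [0, 0, 0], [0, 0, 0], [0, 0, 0], [0, 0, 0], [0, 0, 0]], "dp": [[0, 0.09, 0.06], [0, 0.18, 0.12], [0, 0.25, 0.17], [0.03, 0.25, 0.18], [0.1, 0.25, 0.18], [0.2, 0.25, 0.18], [0.29, 0.25, 0.18], [0.35, 0.25, 0.18], [0.367, 0.25, 0.18], [0.367, 0.25, 0.18]], "fingers": [-1, -1, -1, -1, -1, -1, -1, -1, -1, -1]}}

```text
t: 4.5
ee_pos: [0.6365, -0.121, 0.1176]
tcp_rot: [0.043, 1.57, -0.043]
force: [-0.1, 0.5, 0.1]
gripper_width: 0.004
```

```bash
sed -i 's/^C=.*/C=np.array([.577,-.0872])/' h.py; python3 - <<'E'
from h import *
o,d=wrist("w3");print(o["t"],o["ee_pos"],o["force"].round(1));measure(d)
# rows: fin az from -2.6 at contact t=12
for a in np.arange(-2.6,28,3): print(round(a,1),*to_tool(o,[*pushpose(a,12),.117],down(a)))
E
```

```text
4.5 [ 0.6364733  -0.12102428  0.11758611] [-0.1  0.5  0.1]
blue [169.5 119.7] 1542 [ 0.5573 -0.0369] az 111.4 r 0.054
blue [311.2 197.4] 947 [ 0.6338 -0.0867] az 0.5 r 0.0568
blue [191.6 264.2] 741 [ 0.553  -0.1278] az -120.5 r 0.0472
red [119.4 226.6] 425 [ 0.4926 -0.1089] az -165.6 r 0.0872
red [293.3 257.4] 62 [ 0.6162 -0.1406] az -53.7 r 0.0662
red [274.1 274.6] 168 [ 0.6005 -0.1543] az -70.7 r 0.0711
brass [353.6 186.2] 236 [ 0.6632 -0.09  ] az -1.9 r 0.0863
grey [253.3  87. ] 5360 [ 0.602  -0.0207] az 69.4 r 0.0711
grey [229.1 194.8] 2861 [ 0.5774 -0.0878] az -56.7 r 0.0007
grey [302.3 261.2] 1153 [ 0.6233 -0.1408] az -49.2 r 0.0708
grey [332.6 258.4] 980 [ 0.6454 -0.1397] az -37.5 r 0.0862
-2.6 [ 0.002  0.063 -0.017] [-0.018  0.001  0.001]
0.4 [ 0.002  0.073 -0.015] [-0.118  0.001  0.001]
3.4 [ 0.002  0.083 -0.014] [-0.218  0.001  0.001]
6.4 [ 0.002  0.093 -0.013] [-0.318  0.     0.001]
9.4 [ 0.002  0.103 -0.013] [-0.418  0.     0.001]
12.4 [ 0.002  0.113 -0.014] [-0.518  0.     0.001]
15.4 [ 0.002  0.123 -0.014] [-0.618  0.     0.001]
18.4 [ 0.002  0.133 -0.016] [-0.718  0.     0.001]
21.4 [ 0.002  0.143 -0.018] [-0.818  0.     0.001]
24.4 [ 0.002  0.153 -0.02 ] [-0.918  0.     0.001]
27.4 [ 0.002  0.162 -0.023] [-1.018e+00  0.000e+00  1.000e-03]
```

View pics/w3.png

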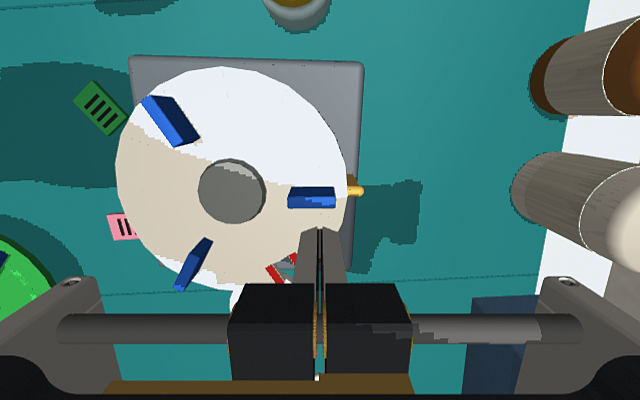

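The finger is down beside fin0 (at 311,197), and the hub measures (0.577,-0.088), so the axis is confirmed. I push the first half of the arc.

Request:
{"op": "jog_arm", "data": {"rotation": [[0, 0, 0], [-0.02, 0, 0], [-0.12, 0, 0], [-0.22, 0, 0], [-0.32, 0, 0], [-0.42, 0, 0], [-0.52, 0, 0], [-0.62, 0, 0], [-0.72, 0, 0], [-0.82, 0, 0], [-0.92, 0, 0], [-1, 0, 0], [-1, 0, 0]], "dp": [[0, 0.035, -0.017], [0, 0.063, -0.017], [0, 0.073, -0.015], [0, 0.083, -0.014], [0, 0.093, -0.013], [0, 0.103, -0.013], [0, 0.113, -0.014], [0, 0.123, -0.014], [0, 0.133, -0.016], [0, 0.143, -0.018], [0, 0.153, -0.02], [0, 0.161, -0.022], [0, 0.161, -0.022]], "fingers": [-1, -1, -1, -1, -1, -1, -1, -1, -1, -1, -1, -1, -1]}}

```text
t: 6.18
ee_pos: [0.6322, -0.0715, 0.1173]
tcp_rot: [-0.368, 1.539, 0.369]
force: [0.9, -0.8, 1.0]
gripper_width: 0.005
```

```bash
python3 - <<'E'
from h import *
o,d=wrist("w4");print(o["t"],o["ee_pos"],o["force"].round(1));measure(d)
for a in np.arange(29.9,57,3): print(round(a,1),*to_tool(o,[*pushpose(a,12),.117],down(a)))
E
```

```text
6.175 [ 0.63220847 -0.0714701   0.1172955 ] [ 0.9 -0.8  1. ]
blue [179.2 153.1] 1455 [ 0.5327 -0.0538] az 143.0 r 0.0555
blue [318.8 221.2] 1044 [ 0.6238 -0.0549] az 34.6 r 0.0569
blue [204.8 288.6] 636 [ 0.5776 -0.1325] az -89.2 r 0.0453
red [107.6 171.5] 793 [ 0.4835 -0.0968] az -174.1 r 0.0939
brass [345.7 263.5] 64 [ 0.6646 -0.0888] az -1.0 r 0.0876
grey [293.6 115.2] 7833 [ 0.5812 -0.0058] az 87.0 r 0.0815
grey [238.8 218.7] 2843 [ 0.577  -0.0854] az 89.6 r 0.0018
grey [363.1 211.6] 47 [ 0.6514 -0.0418] az 31.4 r 0.0872
grey [127.7 225. ] 101 [ 0.5096 -0.1249] az -150.8 r 0.0772
grey [331.8 260.7] 691 [ 0.6497 -0.0851] az 1.7 r 0.0727
grey [307.8 259.9] 664 [ 0.6338 -0.0924] az -5.2 r 0.0571
grey [319.5 274.7] 51 [ 0.647  -0.0994] az -9.9 r 0.071
grey [265.5 283. ] 40 [ 0.6142 -0.1239] az -44.6 r 0.0523
29.9 [0.001 0.006 0.001] [-0.099 -0.    -0.002]
32.9 [0.001 0.016 0.002] [-0.199  0.    -0.002]
35.9 [0.001 0.026 0.003] [-0.299  0.    -0.002]
38.9 [0.001 0.036 0.003] [-0.399  0.    -0.002]
41.9 [0.001 0.046 0.003] [-0.499  0.    -0.002]
44.9 [0.001 0.056 0.002] [-0.599  0.    -0.002]
47.9 [0.001 0.066 0.001] [-0.699  0.    -0.002]
50.9 [ 0.001  0.076 -0.001] [-0.799  0.    -0.002]
53.9 [ 0.001  0.086 -0.003] [-0.899  0.    -0.002]
56.9 [ 0.001  0.095 -0.006] [-0.999  0.    -0.002]
```

View pics/w4.png

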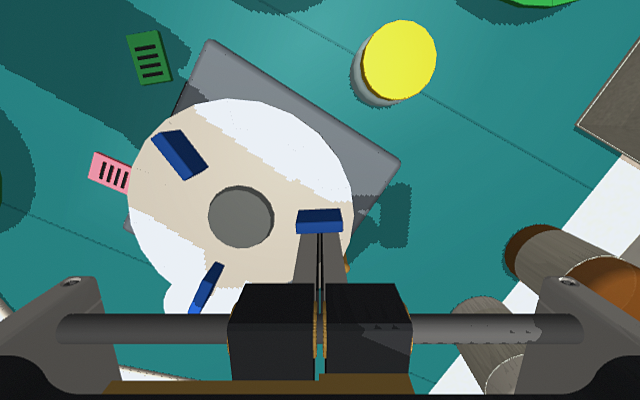

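The fin has turned about 31.5° (fin0 now at (319,221)), so about 26° remains. I push to just short of that.

Request:
{"op": "jog_arm", "data": {"rotation": [[-0.1, 0, 0], [-0.2, 0, 0], [-0.3, 0, 0], [-0.4, 0, 0], [-0.5, 0, 0], [-0.6, 0, 0], [-0.7, 0, 0], [-0.78, 0, 0], [-0.83, 0, 0], [-0.83, 0, 0], [-0.83, 0, 0]], "dp": [[0, 0.006, 0.001], [0, 0.016, 0.002], [0, 0.026, 0.003], [0, 0.036, 0.003], [0, 0.046, 0.003], [0, 0.056, 0.002], [0, 0.066, 0.001], [0, 0.074, -0.001], [0, 0.079, -0.001], [0, 0.079, -0.001], [0, 0.079, -0.001]], "fingers": [-1, -1, -1, -1, -1, -1, -1, -1, -1, -1, -1]}}

```text
t: 7.6
ee_pos: [0.6212, -0.0508, 0.1173]
tcp_rot: [-0.705, 1.454, 0.706]
force: [-0.8, -0.8, 0.0]
gripper_width: 0.005
```

```bash
python3 - <<'E'
from h import *
o,d=wrist("w5");print(o["t"],o["ee_pos"],o["force"].round(1));measure(d)
print(to_tool(o,[*pushpose(51.9,32),.117],down(51.9)),to_tool(o,[.60,-.19,.227],down(-3)))
E
```

```text
7.6 [ 0.62121886 -0.05077641  0.11733116] [-0.8 -0.8  0. ]
blue [180.7 149.8] 1440 [ 0.5228 -0.0746] az 167.0 r 0.0556
blue [318.8 221.5] 1041 [ 0.6069 -0.0395] az 57.9 r 0.0563
blue [202.4 286.7] 651 [ 0.5954 -0.1295] az -66.4 r 0.0461
red [117.1 105.1] 906 [ 0.4727 -0.0978] az -174.2 r 0.1049
grey [311.7 121.3] 3571 [ 0.5573 -0.0061] az 103.6 r 0.0834
grey [124.9 163.4] 579 [ 0.5024 -0.119 ] az -156.9 r 0.0811
grey [238.5 217.1] 2860 [ 0.5761 -0.0861] az 130.5 r 0.0014
grey [366.  222.6] 652 [ 0.6341 -0.0191] az 50.0 r 0.0889
grey [324.1 277.2] 47 [ 0.6502 -0.0687] az 14.2 r 0.0755
grey [319.5 274.2] 49 [ 0.6462 -0.0698] az 14.1 r 0.0713
(array([ 0.001, -0.066,  0.   ]), array([-0.005, -0.   , -0.001])) (array([-0.366, -0.231, -0.408]), array([ 1.825e+00, -1.000e-03, -1.000e-03]))
```

Request:
{"op": "jog_arm", "data": {"rotation": [[0, 0, 0], [0, 0, 0], [0, 0, 0], [0, 0, 0], [0.2, 0, 0], [0.5, 0, 0], [0.8, 0, 0], [1, 0, 0], [1, 0, 0], [1, 0, 0]], "dp": [[0, -0.04, 0], [0, -0.07, 0], [-0.1, -0.07, 0], [-0.25, -0.08, -0.02], [-0.366, -0.12, -0.1], [-0.366, -0.18, -0.25], [-0.366, -0.23, -0.38], [-0.366, -0.231, -0.408], [-0.366, -0.231, -0.408], [-0.366, -0.231, -0.408]], "fingers": [-1, -1, -1, -1, -1, -1, -1, -1, -1, -1]}}

```text
t: 8.9
ee_pos: [0.6008, -0.189, 0.227]
tcp_rot: [-0.3, 1.549, 0.301]
force: [0.5, -0.2, 0.5]
gripper_width: 0.005
```

```bash
python3 - <<'E'
from h import *
o,d=wrist("w6");print(o["t"],o["ee_pos"],o["force"].round(1));measure(d)
print(to_tool(o,[*pushpose(52.5,32),.2],down(52.5)))
E
```

```text
8.9 [ 0.60081482 -0.18901034  0.22702862] [ 0.5 -0.2  0.5]
blue [390.2  54.9] 346 [ 0.6097 -0.0437] az 53.1 r 0.0544
blue [281.4  56.7] 343 [ 0.5218 -0.0807] az 173.3 r 0.0556
blue [336.  149.6] 279 [ 0.5978 -0.1374] az -67.5 r 0.0544
red [400.1 117. ] 107 [ 0.648  -0.0852] az 1.6 r 0.071
red [388.9 135.1] 103 [ 0.6454 -0.1058] az -15.2 r 0.0709
brass [399.3 127.8] 219 [ 0.6541 -0.0948] az -5.6 r 0.0775
grey [287.4   9.2] 372 [ 0.5101 -0.0397] az 144.6 r 0.082
grey [422.8  63.7] 1079 [ 0.6446 -0.0341] az 38.2 r 0.086
grey [251.7 119.6] 955 [ 0.5101 -0.1434] az -140.0 r 0.0873
grey [361.  171.6] 699 [ 0.6331 -0.1507] az -48.6 r 0.0848
grey [297.5 176.4] 52 [ 0.573  -0.1805] az -92.5 r 0.0934
grey [360.4 190.8] 79 [ 0.6413 -0.1701] az -52.2 r 0.1049
(array([0.09 , 0.347, 0.268]), array([-1.018e+00,  1.000e-03, -1.000e-03]))
```

View pics/w6.png

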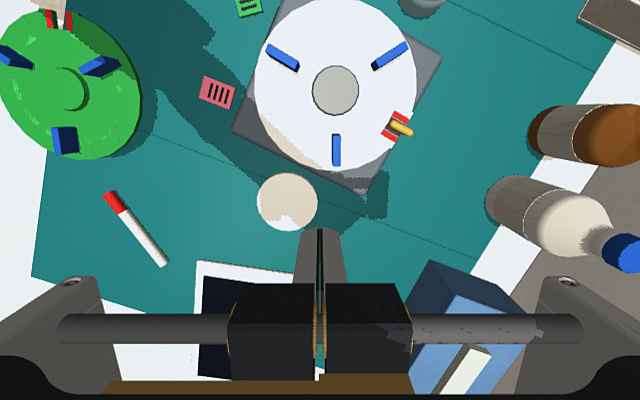

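The notch (about (395,126)) is nearly over the pin (399,128). The measured offset is 1–2°, against a tolerance of 2.4°. I'll check a crop.

```bash
python3 - <<'E'
from h import *
d=dict(np.load("pics/w6.npz"));c=d["color"][95:160,360:440];cv2.imwrite("pics/c6.png",cv2.resize(c[...,::-1],None,fx=9,fy=9,interpolation=cv2.INTER_CUBIC))
hsv=cv2.cvtColor(d["color"],cv2.COLOR_RGB2HSV);H,S,V=[hsv[...,i].astype(int) for i in range(3)]
R=np.zeros(H.shape,bool);R[95:160,360:440]=1
for n,m,z in(("brass",(H>12)&(H<28)&(S>100),.0745),("red",((H<6)|(H>172))&(S>90)&(V>80),.082)):
    nn,l,s,_=cv2.connectedComponentsWithStats((m&R).astype(np.uint8))
    for i in range(1,nn):
        if s[i,4]<40: continue
        v,u=np.nonzero(l==i);P=np.array([ray(d,q,z)[:2] for q in zip(u,v)])-C
        for psi in(-5.2,):
            a=np.radians(psi);r=P@[np.cos(a),np.sin(a)];t=P@[-np.sin(a),np.cos(a)]
            print(n,"r",(1e3*r).min().round(1),(1e3*r).max().round(1),"t 5/50/95",np.percentile(t*1e3,[2,50,98]).round(1), "slope",np.degrees(np.polyfit(r,t,1)[0]).round(1))
E
```

```text
brass r 64.0 92.8 t 5/50/95 [-5.3 -0.7  3.9] slope 4.3
red r 61.6 79.4 t 5/50/95 [ 5.6  8.4 11.2] slope -2.1
red r 60.9 78.9 t 5/50/95 [-15.2 -12.3  -9.3] slope -1.4
```

View pics/c6.png

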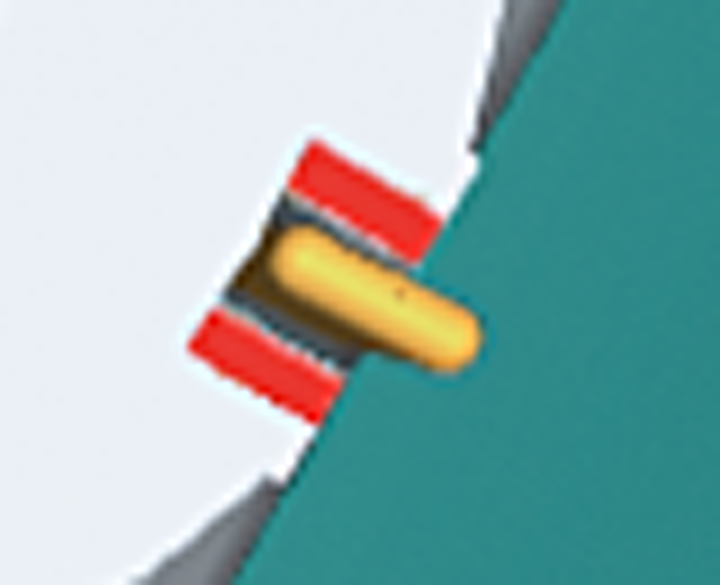

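The pin sits about 1.5–2 mm off the notch's centre, toward the anticlockwise stripe. That's within the 3 mm clearance but worth correcting, so I go back to fin0 for a nudge of about 1.5°.

Request:
{"op": "jog_arm", "data": {"rotation": [[-0.3, 0, 0], [-0.6, 0, 0], [-0.9, 0, 0], [-1, 0, 0], [-1, 0, 0], [-1, 0, 0], [-1, 0, 0], [-1, 0, 0], [-1, 0, 0], [-1, 0, 0], [-1, 0, 0]], "dp": [[0, 0.06, 0.1], [0, 0.15, 0.2], [0, 0.25, 0.27], [0, 0.347, 0.268], [0.05, 0.347, 0.268], [0.15, 0.347, 0.268], [0.25, 0.347, 0.268], [0.33, 0.347, 0.268], [0.367, 0.347, 0.268], [0.367, 0.347, 0.268], [0.367, 0.347, 0.268]], "fingers": [-1, -1, -1, -1, -1, -1, -1, -1, -1, -1, -1]}}

```text
t: 10.32
ee_pos: [0.6369, -0.0639, 0.1179]
tcp_rot: [-0.706, 1.452, 0.704]
force: [-0.3, 0.4, 0.3]
gripper_width: 0.005
```

```bash
python3 - <<'E'
from h import *
from cell import env
o=env.get_obs();print(o["t"],o["ee_pos"],o["force"].round(1))
for t in(16,12): print(to_tool(o,[*pushpose(53.5,t),.117],down(53.5)))
E
```

```text
10.325 [ 0.63693562 -0.06387084  0.11788477] [-0.3  0.4  0.3]
(array([0.003, 0.061, 0.003]), array([-0.058,  0.001,  0.003]))
(array([0.003, 0.074, 0.003]), array([-0.058,  0.001,  0.003]))
```

Request:
{"op": "jog_arm", "data": {"rotation": [[-0.05, 0, 0], [-0.058, 0, 0], [-0.058, 0, 0], [-0.058, 0, 0], [-0.058, 0, 0], [-0.03, 0, 0], [0, 0, 0], [0, 0, 0], [0.2, 0, 0], [0.5, 0, 0], [0.8, 0, 0], [1, 0, 0], [1, 0, 0], [1, 0, 0]], "dp": [[0, 0.04, 0.003], [0, 0.06, 0.003], [0, 0.068, 0.003], [0, 0.074, 0.003], [0, 0.074, 0.003], [0, 0.04, 0.003], [0, 0, 0], [-0.15, 0, 0], [-0.366, -0.04, -0.1], [-0.366, -0.11, -0.25], [-0.366, -0.16, -0.38], [-0.366, -0.163, -0.408], [-0.366, -0.163, -0.408], [-0.366, -0.163, -0.408]], "fingers": [-1, -1, -1, -1, -1, -1, -1, -1, -1, -1, -1, -1, -1, -1]}}

```text
t: 12.08
ee_pos: [0.5994, -0.189, 0.2266]
tcp_rot: [-0.3, 1.55, 0.301]
force: [0.4, -0.1, -0.3]
gripper_width: 0.003
```

```bash
cat >> h.py <<'E'
def align(d,dz=0,psi=-5.2,box=(60,200,340,460),png=None):
    y0,y1,x0,x1=box
    hsv=cv2.cvtColor(d["color"],cv2.COLOR_RGB2HSV);H,S,V=[hsv[...,i].astype(int) for i in range(3)]
    R=np.zeros(H.shape,bool);R[y0:y1,x0:x1]=1;a=np.radians(psi)
    for n,m,z in(("brass",(H>12)&(H<28)&(S>100),.0745),("red",((H<6)|(H>172))&(S>90)&(V>80),.082-dz)):
        nn,l,s,_=cv2.connectedComponentsWithStats((m&R).astype(np.uint8))
        for i in range(1,nn):
            if s[i,4]<40: continue
            v,u=np.nonzero(l==i);P=np.array([ray(d,q,z)[:2] for q in zip(u,v)])-C
            r=P@[np.cos(a),np.sin(a)];t=P@[-np.sin(a),np.cos(a)]
            print(n,"r",(1e3*r).min().round(1),(1e3*r).max().round(1),"t",np.percentile(t*1e3,[2,50,98]).round(1))
    if png: cv2.imwrite(png,cv2.resize(d["color"][y0:y1,x0:x1,::-1],None,fx=4,fy=4,interpolation=cv2.INTER_CUBIC))
E
python3 - <<'E'
from h import *
o,d=wrist("w7");print(o["t"],o["ee_pos"],o["force"].round(1));measure(d);align(d,png="pics/c7.png")
print(to_tool(o,[*C,.15],down(20)))
E
```

```text
12.075 [ 0.599368   -0.18900397  0.22656763] [ 0.4 -0.1 -0.3]
blue [390.6  53.7] 345 [ 0.6081 -0.0428] az 55.0 r 0.0542
blue [281.7  59.5] 341 [ 0.5214 -0.0827] az 175.4 r 0.0558
blue [339.  150.6] 268 [ 0.5992 -0.1372] az -66.0 r 0.0547
red [402.3 115.5] 107 [ 0.6478 -0.0831] az 3.3 r 0.071
red [391.6 134.1] 105 [ 0.6459 -0.1038] az -13.5 r 0.0709
brass [400.8 128.5] 223 [ 0.6543 -0.0949] az -5.7 r 0.0777
grey [289.3   9.2] 396 [ 0.5103 -0.0391] az 144.2 r 0.0822
grey [424.   64.2] 1090 [ 0.6443 -0.0341] az 38.3 r 0.0857
grey [252.6 120.3] 955 [ 0.5098 -0.1436] az -140.0 r 0.0877
grey [366.8 169. ] 507 [ 0.6361 -0.1459] az -44.8 r 0.0833
grey [294.1 174.7] 44 [ 0.5676 -0.18  ] az -95.8 r 0.0933
grey [349.7 181.1] 177 [ 0.6246 -0.1645] az -58.4 r 0.0908
grey [361.2 191. ] 91 [ 0.6405 -0.1699] az -52.5 r 0.1043
brass r 63.8 92.7 t [-5.4 -0.7  3.9]
red r 61.3 79.1 t [ 7.6 10.5 13.2]
red r 61.0 79.0 t [-13.2 -10.3  -7.4]
(array([0.256, 0.342, 0.058]), array([ 0.064,  0.   , -0.002]))
```

View pics/c7.png

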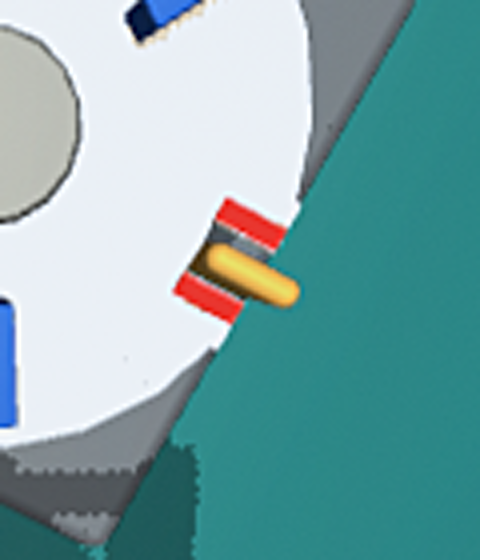

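The notch is now centred: stripes symmetric at +10.5/-10.3 mm, pin within 1 mm. Next I go over the hub and press gently.

Request:
{"op": "jog_arm", "data": {"rotation": [[0, 0, 0], [0, 0, 0], [0, 0, 0], [0, 0, 0], [0, 0, 0], [0, 0, 0], [0, 0, 0], [0, 0, 0], [0, 0, 0], [0, 0, 0], [0, 0, 0], [0, 0, 0], [0, 0, 0], [0, 0, 0], [0, 0, 0]], "dp": [[0, 0.1, 0.02], [0, 0.2, 0.04], [0, 0.3, 0.055], [0, 0.342, 0.058], [0.05, 0.342, 0.058], [0.15, 0.342, 0.058], [0.25, 0.342, 0.058], [0.33, 0.342, 0.058], [0.365, 0.342, 0.058], [0.375, 0.342, 0.058], [0.38, 0.342, 0.058], [0.385, 0.342, 0.058], [0.39, 0.342, 0.058], [0.395, 0.342, 0.058], [0.395, 0.342, 0.058]], "fingers": [-1, -1, -1, -1, -1, -1, -1, -1, -1, -1, -1, -1, -1, -1, -1]}}

```text
t: 14.0
ee_pos: [0.5774, -0.0882, 0.1092]
tcp_rot: [-0.298, 1.549, 0.298]
force: [-1.5, 0.4, 4.1]
gripper_width: 0.003
```

Contact at z=0.109 as expected, with 4 N and on the axis. I press on down.

Request:
{"op": "jog_arm", "data": {"rotation": [[0, 0, 0], [0, 0, 0], [0, 0, 0], [0, 0, 0], [0, 0, 0], [0, 0, 0], [0, 0, 0]], "dp": [[0.004, 0, 0], [0.008, 0, 0], [0.012, 0, 0], [0.016, 0, 0], [0.02, 0, 0], [0.024, 0, 0], [0.024, 0, 0]], "fingers": [-1, -1, -1, -1, -1, -1, -1]}}

```text
t: 14.88
ee_pos: [0.5774, -0.0882, 0.1023]
tcp_rot: [-0.298, 1.549, 0.298]
force: [-0.9, 1.1, 7.0]
gripper_width: 0.01
```

Request:
{"op": "jog_arm", "data": {"rotation": [[0, 0, 0], [0, 0, 0], [0, 0, 0], [0, 0, 0]], "dp": [[0.003, 0, 0], [0.006, 0, 0], [0.009, 0, 0], [0.009, 0, 0]], "fingers": [-1, -1, -1, -1]}}

```text
t: 15.38
ee_pos: [0.5774, -0.0883, 0.1021]
tcp_rot: [-0.298, 1.548, 0.298]
force: [-7.0, 1.0, 26.6]
gripper_width: 0.005
```

A rigid stop at z=0.102, where the seat was predicted, with 27 N. I retreat and check.

Request:
{"op": "jog_arm", "data": {"rotation": [[0, 0, 0], [0, 0, 0], [0, 0, 0], [0, 0, 0], [0, 0, 0], [0, 0, 0], [0, 0, 0], [0, 0, 0], [0, 0, 0], [0, 0, 0]], "dp": [[-0.01, 0, 0], [-0.05, 0, 0], [-0.15, 0, 0], [-0.3, 0, 0], [-0.42, -0.06, 0], [-0.42, -0.2, -0.03], [-0.42, -0.3, -0.05], [-0.42, -0.342, -0.058], [-0.42, -0.342, -0.058], [-0.42, -0.342, -0.058]], "fingers": [-1, -1, -1, -1, -1, -1, -1, -1, -1, -1]}}

```text
t: 16.62
ee_pos: [0.5989, -0.1879, 0.2242]
tcp_rot: [-0.298, 1.55, 0.301]
force: [-0.5, 0.7, -0.8]
gripper_width: 0.004
```

```bash
python3 - <<'E'
from h import *
o,d=wrist("w8");print(o["t"],o["ee_pos"],o["force"].round(1));measure(d,.008);align(d,.008)
# disc/hub heights from depth, relative to before (w7)
for f in("w7","w8"):
    D=dict(np.load(f"pics/{f}.npz"));T=D["world_from_camera"];v,u=np.mgrid[0:400,0:640];Z=D["depth"]
    P=np.einsum('ij,jhw->hwi',T[:3,:3]@np.linalg.inv(D["K"]),np.stack([u,v,np.ones_like(u)])*Z)+T[:3,3]
    rr=np.hypot(P[...,0]-C[0],P[...,1]-C[1]);ok=Z>0
    hub=ok&(rr<.018)&(P[...,2]>.06);dm=ok&(rr>.028)&(rr<.076)&(P[...,2]>.06)&(P[...,2]<.086)
    A=np.c_[P[dm][:,:2]-C,np.ones(dm.sum())];s=np.linalg.lstsq(A,P[dm][:,2],rcond=None)[0]
    print(f,"hub z",np.median(P[hub][:,2]),"disc z",np.median(P[dm][:,2]),"tilt deg",np.degrees(s[:2]).round(2))
E
```

```text
16.625 [ 0.59886496 -0.18792804  0.22419979] [-0.5  0.7 -0.8]
blue [388.9  56.4] 326 [ 0.608  -0.0428] az 55.1 r 0.0541
blue [282.6  62.3] 323 [ 0.5215 -0.0827] az 175.4 r 0.0557
blue [338.5 151.4] 249 [ 0.5993 -0.1375] az -66.1 r 0.055
red [400.7 116.8] 107 [ 0.6479 -0.0832] az 3.2 r 0.0711
red [390.4 135. ] 102 [ 0.6461 -0.1038] az -13.5 r 0.0711
brass [400.5 129.4] 236 [ 0.6533 -0.0948] az -5.7 r 0.0767
grey [294.9  11. ] 692 [ 0.514  -0.0359] az 140.9 r 0.0812
grey [422.3  65.4] 1342 [ 0.6443 -0.0331] az 38.8 r 0.0863
grey [253.5 119.7] 1098 [ 0.5088 -0.1421] az -141.1 r 0.0875
grey [367.7 168.6] 559 [ 0.6375 -0.1446] az -43.5 r 0.0834
grey [348.  181.4] 214 [ 0.6236 -0.1653] az -59.2 r 0.091
grey [294.  177.5] 55 [ 0.568 -0.183] az -95.4 r 0.0962
grey [361.3 192. ] 102 [ 0.6418 -0.1708] az -52.2 r 0.1058
brass r 61.9 92.8 t [-5.3 -0.7  3.9]
red r 61.1 79.4 t [ 7.5 10.4 13.2]
red r 61.3 79.2 t [-13.2 -10.3  -7.4]
w7 hub z 0.08709403180337863 disc z 0.08130466602439679 tilt deg [-0.11  0.07]
w8 hub z 0.07907539150329357 disc z 0.07328283392762008 tilt deg [-0.03  0.04]
```

View pics/w8.png

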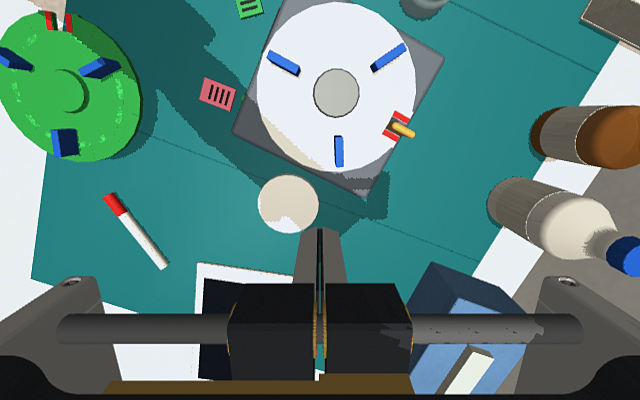

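The picture shows the carousel seated with the pin (400,129) between the stripes (401,117) and (390,135). Depth gives an 8.0 mm drop and a tilt below 0.1°. The gripper is clear and nothing else has moved, so I hand it in.

```bash
python3 -c "
from cell import workorder;print(workorder.finish_job())"
```

```text
the job is handed in; nothing more can be done
None
```

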